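# Level a rocking surface plate on its corner screws

## Robot

A 6-joint arm with a two-finger parallel gripper is mounted at the origin on a cart in front of the work surface, level with it; the furniture and walls round the work are solid. World frame = base frame: x ahead of the robot, y to its left, z up, the work surface at z = 0. Lengths are in mm, angles in rad, forces in N, time in s.
With the tool pointing down it reaches from about 300 to 775 mm from the base axis. Payload 14.6 kg.
Tool frame: the origin (TCP) lies at the very end of the fingers, on their centre line; the grasp point (between the pads) lies 19 mm behind it (grip_point_offset is the distance from the TCP to the grasp point, in mm); z points along the fingers, y is the line along which they close (so a half turn about z gives the same grasp; the last joint's range is limited). The gripper opens to 94 mm and grips with 3 to 60 N. Pads are 16 mm wide; open, the fingers measure 119 mm over their backs; the gripper's body (75 mm by 177 mm) begins 78 mm behind the grasp point.
Start: joints at [1.075, 0.3, 1.521, -0, 1.321, -0.067], TCP at [228.675, 500.197, 205.446] pointing down, gripper open.
Joint ranges: [-3.03, 3.03], [-0.79, 2.21], [0.23, 2.52], [-1.04, 4.18], [0, 3.07], [-2.55, 2.55]. Speed limits (rad/s): [2.22, 2.22, 2.57, 3.14, 3.14, 3.14].

## Interface

Orientations are given as [roll, pitch, yaw] about the fixed x, y, z axes, in that order (R = Rz(yaw) Ry(pitch) Rx(roll)).
In Python, from cell import read_state, camera, camera_info, sign_off, grip_point_offset gives the robot as it stands.
- The arm moves only by the shell command python3 -m handwheel 'ROWS' [FORCE]. ROWS is text: rows parted by semicolons, each of 5 numbers parted by spaces: the shift along the world's x, y, z in units of 40 mm (1.0 is 40 mm), then the turn about the world's z in units of 5 degrees (1.0 is 5 degrees), then the closure, from 0 (fully open) to 1 (shut). In form: dx dy dz yaw gripper; .... A call has 1 to 12 rows; each row shifts and turns the commanded pose from where the row before left it; what a row does not reach is not made up. A row lasts 1/12 s, in which the tool goes at most 41.7 mm and 7.16 degrees, less where a joint would pass 70% of its speed; a pose out of reach is approached as far as the arm can. A call is refused whole if a number of a shift passes 1 or a number of a turn 1, either way. A call with a gripper value outside its range is refused whole. The fingers move at their own pace and stop on an object; FORCE is the grip in N (left out, the last holds). Time passes only in rows, so rows that do not move let the fingers close. It gives the time, the measured TCP pose, the force, the opening and the grip force at its end, in the units of the state.
- read_state(): the state, without advancing time (a new reading comes with each control period).
- camera(name): name is "scene" or "top" or "wrist"; returns (picture, depth): 420x560x3 uint8, red, green, blue; 420x560 float32, mm along the optical axis (not along the pixel's ray), 0 where there is no reading.
- camera_info(name): a dict with "intrinsics" (3x3 intrinsics, pixels), "world_from_camera" (4x4, takes a point from camera to world coordinates). Camera axes: x right, y down, z forward; pixel columns grow to the right and rows downward; lengths in mm; the calibration is good to about 2 mm. A picture is of the moment at which its call begins: read the wrist's pose just before it. camera_info takes no time and is no camera call; for the wrist camera it gives the pose at the moment of the call.
- sign_off(): hands the job in; it is judged then, once.
The state is a dict: "clock": time; "joints": joint angles; "qd": joint speeds; "effort": joint torques, N m; "eef_pos": TCP position; "eef_rot": TCP orientation; "wrist_force": force on the tool from outside, world axes, zero at the start; "moment": the same for the moment, N m; "finger_gap": finger opening in mm; "finger_force": force on a finger pad.
Only numpy, scipy, OpenCV 4.12 (cv2) and the standard library are available. Lean on these libraries where they do the work, as an engineer would, in place of code of your own. Each camera call takes 0.05 s, during which the arm holds its last target. There are 200 camera calls.

## Task

The small granite surface plate rocks because one of the four corner levelling screws of its stand is backed out. Find that screw and turn it until all four feet carry a fair share of the weight and the plate sits level without rocking; let go of the knob and then press gently, with about half a kilo, on a corner of the plate to prove it. Leave the stand where it is and do not disturb the other things on the bench.

Things in the scene. Friction and masses are not known exactly. Their poses are not given: they have to be found in the camera images.
- stand: Grey cast frame, 150 mm square, loose on the bench on four levelling screws at its corners, (+-80, +-80) mm in x and y; a dark granite plate lies in it; 3 kg in all. Origin: centre, 54 mm below the plate's top, about at bench height; z normal to the plate. A small round vial is on its -y side. One screw, at any corner, is backed out: its knob stands 4 to 6 mm higher than the other three.
- plate_top (a point): Centre of the granite plate's top (140 mm square, 20 mm thick, edges along the stand's x and y). The plate rocks 1 to 4 mm (at the screws) about the diagonal that does not hold the backed-out screw; the corner pressed goes down. Best setting: a quarter of the weight on each foot; 0.5 mm of screw travel either way is still good, 1 mm is not. A corner is 45 mm or more from here.
- knob_a_grip (a point): Centre, half-way up, of the black fluted knob (35 mm across, 22 mm high, 9 flutes) at the stand's +x +y corner; z up along the screw. Right-hand thread, 6 mm per turn: turned clockwise seen from above, knob, screw and foot go DOWN through the frame together and that leg gets longer. Turning takes about 0.06 N m; the knob stays where it is left. At mid-travel: 83 mm above the stand's origin.
- knob_b_grip (a point): The same for the knob at the +x -y corner. Under each screw is a domed nylon foot of 21 mm; the four feet are worn unequally, by up to about 1 mm in length, which cannot be seen: knob heights tell which screw is backed out but not how far it must go. That is felt by pressing on the plate.
- knob_c_grip (a point): The same for the knob at the -x -y corner. Each screw can go 6 mm down and 8 mm up from mid-travel. Three of the screws start within 0.3 mm of mid-travel. Feet and bench give about 0.05 mm per N, so the rock just vanishes at first contact, while the weight is shared evenly when the backed-out screw goes about 1 mm further than that; much further and the plate rocks on the other diagonal.
- knob_d_grip (a point): The same for the knob at the -x +y corner. At mid-travel a knob's underside is 18 mm above the plate's top and its top 40 mm above it; the 10 mm stem below is bare.
- tape_measure: Tape measure standing on its base, 39 x 78 x 70 mm. Bystander. Origin at the centre of its underside.
- electrical_tape: Black roll of tape lying flat, 58 mm across, 19 mm high. Bystander. Origin at the centre of its underside.
- hex_key_set: Folding hex-key set, 31 x 90 x 24 mm. Bystander. Origin at the centre of its underside.
- speed_square: Flat plastic rafter square, triangular, 163 x 166 x 17 mm. Bystander. Origin at the centre of its underside.
- marker_pen: Marker pen lying near the front edge of the bench, 17 x 135 x 16 mm. Bystander. Origin at the centre of its underside.
- masking_tape: Pale roll of tape lying flat, 104 mm across, 25 mm high. Bystander. Origin at the centre of its underside.

How it is judged:
By the outcome, as a careful person would: the job done as asked, in the order asked, and still so for the second after the job is handed in, with the robot touching nothing.
It also fails if it takes over 72 s, if anything falls off the work surface, if the arm or the gripper's body presses on something with over 40 N, if the wrist force passes 120 N, or if a joint passes its speed limit or range.

## Working session

There is one attempt and no reset: what is moved stays moved. The work goes in short steps, Python scripts to look and compute and a shell command to move; the robot and the scene stay as the last step left them, time stands still between calls to the robot, and variables do not carry over. Pictures are saved under pics/ and viewed, at most 10 in all, crops included, and the job is handed in when it is done.

```bash
mkdir -p pics; ls; python3 - <<'E'
from cell import *
import cv2,numpy as np
print(read_state())
for n in ("top","scene"):
    p,d=camera(n); i=camera_info(n); np.savez(f"pics/{n}.npz",p=p,d=d,K=i["intrinsics"],T=i["world_from_camera"])
    cv2.imwrite(f"pics/{n}.png",p[:,:,::-1]); print(n,i)
E
```

```text
pics
{'clock': 0.0, 'joints': array([ 1.07541194e+00,  3.00458520e-01,  1.52160702e+00,  8.46478090e-06,
        1.32068205e+00, -6.66159748e-02]), 'qd': array([-5.75640981e-05, -6.41831557e-04,  1.22554575e-03, -1.42031264e-03,
        7.39190815e-04, -1.14712483e-03]), 'effort': array([-7.33244851e-04, -5.31812918e+01, -3.52722323e+01,  7.07701268e-02,
        2.44856853e-02, -1.41436362e-04]), 'eef_pos': array([228.54359284, 499.97212757, 204.88225487]), 'eef_rot': array([-3.14044083e+00, -8.50610292e-05,  2.71282209e+00]), 'wrist_force': array([-0.1984711 , -0.70286785, -0.53778789]), 'moment': array([-0.00768954, -0.00710033,  0.03682764]), 'finger_force': 0.0, 'finger_gap': 93.88614233592759}
top {'intrinsics': array([[508.74716291,   0.        , 278.3072793 ],
       [  0.        , 508.74716291, 218.81371161],
       [  0.        ,   0.        ,   1.        ]]), 'world_from_camera': array([[-9.47011189e-05, -9.97348605e-01,  7.27719057e-02,
         4.54170490e+02],
       [-9.99625238e-01,  2.08652396e-03,  2.72952332e-02,
         1.70258383e+02],
       [-2.73747031e-02, -7.27420487e-02, -9.96975035e-01,
         1.37581406e+03],
       [ 0.00000000e+00,  0.00000000e+00,  0.00000000e+00,
         1.00000000e+00]])}
scene {'intrinsics': array([[464.56202252,   0.        , 282.55644959],
       [  0.        , 464.56202252, 207.46246732],
       [  0.        ,   0.        ,   1.        ]]), 'world_from_camera': array([[ 4.89065242e-01, -6.76852361e-01,  5.50169128e-01,
        -2.19643223e+01],
       [-8.72123751e-01, -3.68842633e-01,  3.21489153e-01,
        -1.40540836e+02],
       [-1.46748626e-02, -6.37044734e-01, -7.70687132e-01,
         8.75367744e+02],
       [ 0.00000000e+00,  0.00000000e+00,  0.00000000e+00,
         1.00000000e+00]])}
```

View pics/top.png

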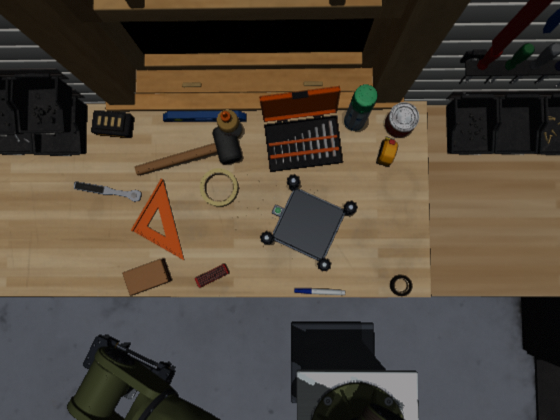

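View pics/scene.png

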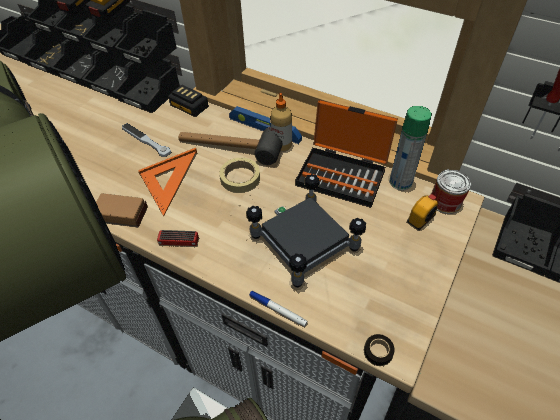

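The top view shows knobs at about (293,182), (350,208), (324,265) and (267,238). The vial is at (277,211), so stand −y faces image left. Next I'll measure the knob heights.

```bash
cat > h.py <<'E'
import numpy as np
def cloud(d,K,T):
    v,u=np.indices(d.shape); 
    P=np.stack([(u-K[0,2])*d/K[0,0],(v-K[1,2])*d/K[1,1],d],-1)
    return P@T[:3,:3].T+T[:3,3]
E
python3 - <<'E'
import numpy as np
from h import *
z=np.load("pics/top.npz"); W=cloud(z["d"],z["K"],z["T"])
pl=W[205:240,295:325].reshape(-1,3); A=np.c_[pl[:,:2],np.ones(len(pl))]; c=np.linalg.lstsq(A,pl[:,2],rcond=None)[0]; print("plate",pl.mean(0),c, np.std(A@c-pl[:,2]))
ks={}
for n,(u,v) in dict(p1=(293,182),p2=(350,208),p3=(324,265),p4=(267,238)).items():
    q=W[v-12:v+13,u-12:u+13].reshape(-1,3); t=q[q[:,2]>75]
    k=np.r_[(t.min(0)[:2]+t.max(0)[:2])/2]; h=np.median(t[:,2])
    ks[n]=k; print(n,k,t[:,:2].mean(0),len(t),"h",h,"above plate",h-(c[:2]@k+c[2]))
print("bench",np.median(W[150:170,200:210,2]))
cen=sum(ks.values())/4;print("cen",cen, [np.linalg.norm(k-cen) for k in ks.values()])
for n,k in ks.items(): print(n,np.degrees(np.arctan2(*(k-cen)[::-1])))
E
```

```text
plate [541.94163423 125.43424002  57.6403828 ] [ -0.62970579   0.40983714 347.49656008] 79.18324770450212
p1 [558.70986452 166.78024667] [641.3216017  168.03689241] 150 h 94.3655957536065 above plate 30.33913569774512
p2 [524.90200925  88.42197852] [577.07920657  24.62503652] 149 h 92.44933534328675 above plate 39.24800127917564
p3 [436.55275107 123.01694083] [434.17639914  92.61044724] 144 h 96.46211773304447 above plate -26.551556460719695
p4 [485.63627779 211.05321103] [500.29661369 233.55078947] 141 h 92.95003044447071 above plate -35.23599557196749
bench 1.3932198251377486
cen [501.45022566 147.31809426] [np.float64(60.47678578659755), np.float64(63.39352178186412), np.float64(69.29811156372111), np.float64(65.66769416311257)]
p1 18.77253943451236
p2 -68.2880984466323
p3 -159.4713596307792
p4 103.93481100091644
```

```bash
python3 - <<'E'
import numpy as np
from h import *
for cam in ("top","scene"):
    z=np.load(f"pics/{cam}.npz"); d=z["d"]; W=cloud(d,z["K"],z["T"]); W[d==0]=np.nan
    if cam=="top": r0=None
    Q=W.reshape(-1,3); Q=Q[~np.isnan(Q[:,0])]
    pl=Q[(np.hypot(Q[:,0]-538,Q[:,1]-129)<60)&(abs(Q[:,2]-54)<9)]
    A=np.c_[pl[:,:2],np.ones(len(pl))]
    c=np.linalg.lstsq(A,pl[:,2],rcond=None)[0]; m=abs(A@c-pl[:,2])<4; c=np.linalg.lstsq(A[m],pl[m][:,2],rcond=None)[0]
    print(cam,"plate",c,np.std(A[m]@c-pl[m][:,2]),m.sum(), "z@ctr",c[:2]@[538,129]+c[2])
    K=[]
    for g in ((641,168),(577,24.6),(434,92.6),(500,234)):
        t=Q[(np.hypot(Q[:,0]-g[0],Q[:,1]-g[1])<28)&(Q[:,2]>75)&(Q[:,2]<110)]
        t=t[np.linalg.norm(t-np.median(t,0),axis=1)<40]
        top=t[t[:,2]>np.percentile(t[:,2],50)]
        k=(t.min(0)+t.max(0))[:2]/2; h=np.percentile(t[:,2],[50,75,90])
        K.append(k); print(k,top[:,:2].mean(0),len(t),h,h-(c[:2]@k+c[2]))
    K=np.array(K);print("cen",K.mean(0),[np.degrees(np.arctan2(*(k-K.mean(0))[::-1])).round(1) for k in K],[np.linalg.norm(k-K.mean(0)).round(1) for k in K])
E
```

```text
top plate [-2.69952291e-02 -1.62542265e-02  6.93460026e+01] 1.9966408318009863 1436 z@ctr 52.725774138344036
[646.25516366 166.78024667] [645.92782514 167.43545495] 147 [94.29601993 96.52306337 98.00316092] [45.10670742 47.33375086 48.81384841]
[578.28843137  23.02529552] [577.94004445  22.77733608] 148 [92.44924076 94.93721723 96.68659036] [39.08852521 41.57650168 43.32587481]
[435.21543982  91.99772436] [433.60311398  91.40014567] 142 [ 96.4585449   98.84406208 100.22317957] [40.35663464 42.74215183 44.12126932]
[500.7770517  235.33431154] [500.25282164 235.30559899] 138 [92.91311866 95.43535186 96.99755298] [40.91088449 43.43311769 44.99531881]
cen [540.13402164 129.28439452] [np.float64(19.5), np.float64(-70.2), np.float64(-160.4), np.float64(110.4)] [np.float64(112.6), np.float64(112.9), np.float64(111.3), np.float64(113.1)]
scene plate [-3.42227385e-02 -9.36475893e-03  7.08043393e+01] 1.408948266310925 1783 z@ctr 51.18445210596062
[642.88418489 168.99143145] [641.89978444 168.78687653] 192 [91.34872469 93.47941066 94.72412223] [44.12820673 46.2588927  47.50360427]
[575.14438602  24.67690254] [574.56426326  24.57770342] 217 [90.52525114 92.16830793 93.68830939] [39.63502099 41.27807777 42.79807924]
[431.90332815  91.99161009] [430.25066184  91.78370474] 262 [94.64532251 96.55882231 97.88411871] [39.4833771 41.3968769 42.7221733]
[498.45105578 237.20067862] [497.05243979 235.42210341] 209 [90.52969518 92.72709774 94.2951937 ] [39.00504317 41.20244573 42.77054169]
cen [537.09573871 130.71515568] [np.float64(19.9), np.float64(-70.3), np.float64(-159.8), np.float64(109.9)] [np.float64(112.5), np.float64(112.7), np.float64(112.1), np.float64(113.3)]
```

```bash
python3 - <<'E'
import numpy as np
from h import *
z=np.load("pics/top.npz"); d=z["d"]; Q=cloud(d,z["K"],z["T"])[d>0]
r=np.hypot(Q[:,0]-643,Q[:,1]-168)
for a,b in ((20,40),(40,50),(50,65),(65,80),(80,100),(100,120),(120,150)):
    m=(r>a)&(r<b); i=np.argmax(np.where(m,Q[:,2],-9)); print(a,b,Q[i].round())
E
```

```text
20 40 [663. 176.  86.]
40 50 [600. 165.  56.]
50 65 [592. 142.  58.]
65 80 [581. 121.  59.]
80 100 [547. 184.  59.]
100 120 [529. 137.  60.]
120 150 [509. 229.  97.]
```

```bash
python3 -m handwheel '0 0 0.5 1 0;0.6 -0.4 0.3 1 0;0.8 -0.6 0 1 0;0.9 -0.7 0 1 0;0.9 -0.7 0 1 0;0.9 -0.7 0 1 0;0.9 -0.7 0 1 0;0.9 -0.7 0 1 0;0.9 -0.7 0 1 0;0.9 -0.7 0 1 0;0.9 -0.7 0 1 0' 12
```

```text
clock: 1.02
eef_pos: [549.1, 253.9, 237.2]
eef_rot: [3.141, -0.001, -2.606]
wrist_force: [-0.3, 0.8, -0.4]
finger_gap: 93.7
finger_force: 0.0
```

```bash
python3 -m handwheel '0.6 -0.5 -0.3 1 0;0.6 -0.5 -0.3 1 0;0.5 -0.5 -0.3 1 0;0.5 -0.5 -0.3 1 0;0.1 -0.1 0 1 0;0 0 0 1 0;0 0 0 0 0;0 0 0 0 0' 12; python3 - <<'E'
from cell import *
import cv2,numpy as np
print(read_state()["joints"])
i=camera_info("wrist");p,d=camera("wrist");np.savez("pics/w1.npz",p=p,d=d,K=i["intrinsics"],T=i["world_from_camera"]);print(i["world_from_camera"])
cv2.imwrite("pics/w1.png",p[:,:,::-1])
E
```

```text
clock: 1.68
eef_pos: [639.7, 171.6, 189.1]
eef_rot: [3.141, -0.0, -2.09]
wrist_force: [1.1, -0.9, -0.1]
finger_gap: 93.8
finger_force: 0.0
[ 2.06786468e-01  5.67781183e-01  1.18008842e+00  3.96607913e-05
  1.39430774e+00 -2.41605310e+00]
[[-8.68932519e-01  4.74771210e-01  1.39816222e-01  5.97967953e+02]
 [ 4.94930119e-01  8.33153556e-01  2.46777896e-01  9.94218467e+01]
 [ 6.74657606e-04  2.83632598e-01 -9.58932789e-01  3.68392495e+02]
 [ 0.00000000e+00  0.00000000e+00  0.00000000e+00  1.00000000e+00]]
```

View pics/w1.png

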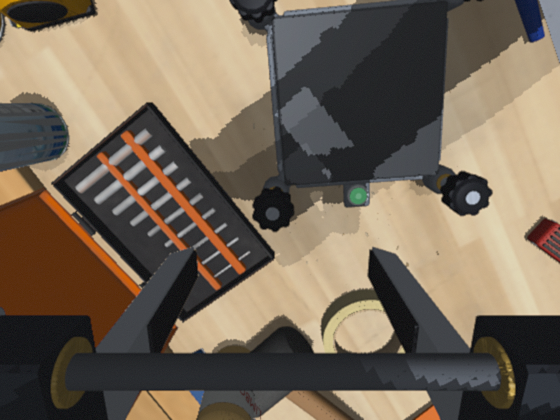

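The wrist view shows the target knob at about (273,209), left of centre between the fingertips (tips near (190,255) and (378,255)). The tray beside it is low.

```bash
python3 - <<'E'
import numpy as np,cv2
from h import *
z=np.load("pics/w1.npz"); d=z["d"]; W=cloud(d,z["K"],z["T"])
u,v=273,209
q=W[v-30:v+31,u-30:u+31].reshape(-1,3); dd=d[v-30:v+31,u-30:u+31].ravel()
t=q[(dd>0)&(q[:,2]>72)&(q[:,2]<120)]
print(len(t),np.percentile(t[:,2],[5,50,75,90,97]))
top=t[t[:,2]>np.percentile(t[:,2],60)]
c,r=cv2.minEnclosingCircle(t[:,:2].astype(np.float32)); print("all",c,r,(t.min(0)+t.max(0))/2)
c,r=cv2.minEnclosingCircle(top[:,:2].astype(np.float32)); print("top",c,r,top.mean(0))
pl=W[60:150,310:420].reshape(-1,3); A=np.c_[pl[:,:2],np.ones(len(pl))];print(np.linalg.lstsq(A,pl[:,2],rcond=None)[0], pl[:,2].mean())
E
```

```text
1441 [81.85787887 94.62581054 95.62163013 96.28208179 96.87437681]
all (645.7760009765625, 166.84495544433594) 17.813308715820312 [645.73980294 166.8108991   86.1081257 ]
top (644.8426513671875, 166.7113037109375) 13.81350040435791 [644.55204236 166.76154798  95.90540954]
[ 0.12065936 -0.08259936  0.61649746] 54.40181502928721
```

```bash
python3 -m handwheel '0.14 -0.12 -0.3 0 0;0 0 -0.5 0 0;0 0 -0.5 0 0;0 0 -0.5 0 0;0 0 -0.5 0 0.2;0 0 -0.4 0 0.3;0 0 -0.3 0 0.4;0 0 0 0 0.5;0 0 0 0 0.5;0 0 0 0 0.5' 12; python3 - <<'E'
from cell import *
import cv2,numpy as np
s=read_state();print(s["eef_pos"],s["eef_rot"],s["joints"][5],s["wrist_force"])
i=camera_info("wrist");p,d=camera("wrist");np.savez("pics/w2.npz",p=p,d=d,K=i["intrinsics"],T=i["world_from_camera"])
cv2.imwrite("pics/w2.png",p[:,:,::-1])
E
```

```text
clock: 2.57
eef_pos: [645.9, 166.9, 70.5]
eef_rot: [-3.14, 0.001, -2.087]
wrist_force: [-0.4, 0.4, -0.3]
finger_gap: 57.5
finger_force: 0.0
[645.94448023 166.8518065   70.50891505] [-3.14038271e+00  1.02493217e-03 -2.08717219e+00] -2.4273079818222225 [-0.36512161  0.41571244 -0.30412017]
```

View pics/w2.png

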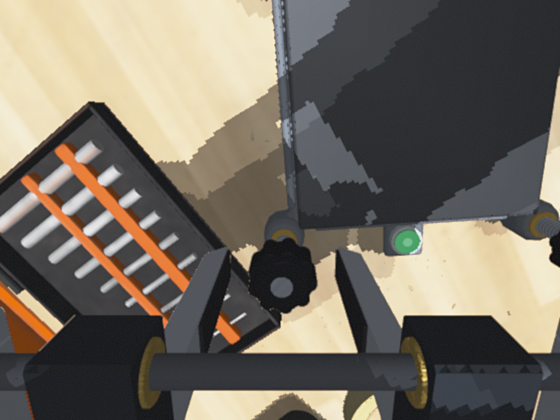

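```bash
python3 -m handwheel '0 0 0 0 1;0 0 0 0 1;0 0 0 0 1;0 0 0 0 1;0 0 0 0 1;0 0 0 0 1' 12;python3 -m handwheel '0 0 0 -1 1;0 0 0 -1 1;0 0 0 -1 1;0 0 0 -1 1;0 0 0 -1 1;0 0 0 -1 1' 12; python3 -c "
from cell import *
s=read_state();print(s['moment'],s['eef_pos'],s['wrist_force'])"
```

```text
clock: 3.12
eef_pos: [645.8, 166.7, 70.0]
eef_rot: [-3.141, 0.001, -2.087]
wrist_force: [3.4, -0.4, 4.1]
finger_gap: 34.6
finger_force: 12.0
clock: 3.62
eef_pos: [645.6, 166.7, 69.8]
eef_rot: [-3.141, 0.0, -2.615]
wrist_force: [2.0, -1.1, 3.7]
finger_gap: 34.7
finger_force: 12.0
[-0.34540066 -0.18839811  0.04323313] [645.59379457 166.67126747  69.84575298] [ 1.95620771 -1.11367841  3.66651423]
```

```bash
R='0 0 0 -1 1'; python3 -m handwheel '0 0 0.01 -1 1;0 0 0 -1 1;0 0 0 -1 1;0 0 0 -1 1;0 0 0 -1 1;0 0 0 -1 1;0 0 0 -1 1;0 0 0 -1 1;0 0 0 -1 1;0 0 0 -1 1;0 0 0 -1 1;0 0 0 -1 1' 12;python3 -m handwheel '0 0 0 -1 1;0 0 0 -1 1;0 0 0 -1 1;0 0 0 -1 1;0 0 0 -1 1;0 0 0 -1 1;0 0 0 -1 1;0 0 0 -1 1;0 0 0 -1 1;0 0 0 -1 1;0 0 0 -1 1;0 0 0 -1 1' 12; python3 -c "
from cell import *
s=read_state();print(s['moment'],s['eef_pos'],s['wrist_force'],s['joints'])"
```

```text
clock: 4.62
eef_pos: [644.9, 166.9, 69.7]
eef_rot: [-3.141, -0.001, 2.622]
wrist_force: [-2.8, 0.1, 3.5]
finger_gap: 34.7
finger_force: 12.0
clock: 5.62
eef_pos: [644.9, 167.2, 69.7]
eef_rot: [-3.14, -0.0, 1.574]
wrist_force: [-1.6, 2.3, 2.2]
finger_gap: 34.8
finger_force: 12.0
[0.18068726 0.33406825 0.05074281] [644.94349263 167.16666463  69.69188183] [-1.62417414  2.25127438  2.20691129] [1.98420930e-01 6.84005718e-01 1.28102641e+00 6.17956601e-04
 1.17757496e+00 1.94654864e-01]
```

```bash
python3 -m handwheel '0 0 0 0 0.4;0 0 0 0 0.4;0 0 0 0 0.4;0 0 0 0 0.4;0 0 0.5 0 0.4;0 0 0.7 0 0.4;-0.5 -0.2 0 0 0.6;-0.8 -0.3 0 0 1;-0.8 -0.3 0 0 1;-0.8 -0.3 0 0 1;-0.8 -0.3 0 0 1;-0.6 -0.15 -0.3 0 1' 12;python3 -m handwheel '0 0 -0.4 0 1;0 0 -0.4 0 1;0 0 -0.1 0 1;0 0 0 0 1;0 0 0 0 1'
```

```text
clock: 6.62
eef_pos: [472.1, 104.0, 107.3]
eef_rot: [3.139, -0.0, 1.58]
wrist_force: [0.9, 0.2, -0.8]
finger_gap: 19.5
finger_force: 0.0
clock: 7.03
eef_pos: [473.7, 104.8, 70.3]
eef_rot: [3.141, -0.0, 1.579]
wrist_force: [-0.5, -0.2, -0.6]
finger_gap: 0.9
finger_force: 0.0
```

```bash
python3 -m handwheel '0 0 -0.13 0 1;0 0 -0.12 0 1;0 0 0 0 1'; for k in 1; do python3 -m handwheel '0 0 -0.03 0 1;0 0 0 0 1'; python3 -m handwheel '0 0 -0.03 0 1;0 0 0 0 1';python3 -m handwheel '0 0 -0.03 0 1;0 0 0 0 1';python3 -m handwheel '0 0 -0.03 0 1;0 0 0 0 1';python3 -m handwheel '0 0 -0.03 0 1;0 0 0 0 1'; done | egrep 'pos|force: \['
```

```text
clock: 7.28
eef_pos: [473.1, 104.7, 59.2]
eef_rot: [-3.141, 0.0, 1.578]
wrist_force: [-1.1, 0.4, -0.2]
finger_gap: 0.6
finger_force: 0.0
eef_pos: [473.4, 104.8, 58.5]
wrist_force: [-0.6, 0.2, -0.3]
eef_pos: [473.4, 104.8, 57.4]
wrist_force: [0.1, 0.2, 0.0]
eef_pos: [473.4, 104.7, 56.1]
wrist_force: [-0.3, -0.0, -0.8]
eef_pos: [473.3, 104.7, 54.9]
wrist_force: [-0.1, -0.0, 0.4]
eef_pos: [473.4, 104.8, 53.8]
wrist_force: [-1.1, 0.1, 0.7]
```

```bash
{ python3 -m handwheel '0 0 -0.01 0 1;0 0 0 0 1'; python3 -m handwheel '0 0 -0.01 0 1;0 0 0 0 1';python3 -m handwheel '0 0 -0.01 0 1;0 0 0 0 1';python3 -m handwheel '0 0 -0.01 0 1;0 0 0 0 1';python3 -m handwheel '0 0 -0.01 0 1;0 0 0 0 1';python3 -m handwheel '0 0 -0.01 0 1;0 0 0 0 1'; } | egrep 'pos|force: \['
```

```text
eef_pos: [473.5, 104.7, 53.7]
wrist_force: [-0.5, -0.9, 3.7]
eef_pos: [473.5, 104.7, 53.6]
wrist_force: [-3.3, -0.2, 9.3]
eef_pos: [473.5, 104.8, 53.5]
wrist_force: [-5.2, -1.3, 13.5]
eef_pos: [473.5, 104.8, 53.4]
wrist_force: [-7.8, -1.6, 18.2]
eef_pos: [473.5, 104.8, 53.3]
wrist_force: [-9.7, -1.6, 22.8]
eef_pos: [473.6, 104.8, 53.2]
wrist_force: [-11.1, -2.4, 28.2]
```

```bash
{ python3 -m handwheel '0 0 0.3 0 1;0.5 0.2 0.05 0 1;0.7 0.25 0 0 1;0.7 0.25 0 0 1;0.7 0.25 0 0 1;0.68 0.25 0 0 1;0 0 0 0 1;0 0 -0.15 0 1;0 0 -0.05 0 1;0 0 0 0 1'; python3 -m handwheel '0 0 -0.02 0 1;0 0 0 0 1';python3 -m handwheel '0 0 -0.02 0 1;0 0 0 0 1'; python3 -m handwheel '0 0 -0.02 0 1;0 0 0 0 1'; } | egrep 'pos|force: \['
```

```text
eef_pos: [603.4, 152.4, 56.5]
wrist_force: [1.1, 0.4, 0.5]
eef_pos: [604.3, 152.6, 56.9]
wrist_force: [0.0, -0.8, -0.1]
eef_pos: [604.5, 152.7, 56.0]
wrist_force: [-0.1, 0.0, -0.3]
eef_pos: [604.5, 152.7, 55.0]
wrist_force: [0.5, 0.2, -0.8]
```

```bash
{ python3 -m handwheel '0 0 -0.01 0 1;0 0 0 0 1'; python3 -m handwheel '0 0 -0.01 0 1;0 0 0 0 1';python3 -m handwheel '0 0 -0.01 0 1;0 0 0 0 1'; python3 -m handwheel '0 0 -0.01 0 1;0 0 0 0 1'; python3 -m handwheel '0 0 -0.01 0 1;0 0 0 0 1'; } | egrep 'pos|force: \['
```

```text
eef_pos: [604.5, 152.8, 54.6]
wrist_force: [0.3, 0.8, -0.1]
eef_pos: [604.6, 152.8, 54.2]
wrist_force: [-0.2, 0.5, 0.3]
eef_pos: [604.6, 152.7, 53.8]
wrist_force: [0.6, -0.0, 0.6]
eef_pos: [604.6, 152.7, 53.4]
wrist_force: [1.0, 0.5, -0.2]
eef_pos: [604.5, 152.8, 53.0]
wrist_force: [0.6, 0.1, -0.1]
```

```bash
{ python3 -m handwheel '0 0 -0.01 0 1;0 0 0 0 1'; python3 -m handwheel '0 0 -0.01 0 1;0 0 0 0 1';python3 -m handwheel '0 0 -0.01 0 1;0 0 0 0 1'; python3 -m handwheel '0 0 -0.01 0 1;0 0 0 0 1';  } | egrep 'pos|force: \['
```

```text
eef_pos: [604.6, 152.8, 52.6]
wrist_force: [0.3, -0.4, -0.1]
eef_pos: [604.6, 152.8, 52.3]
wrist_force: [-0.9, -0.5, -0.5]
eef_pos: [604.7, 152.8, 52.1]
wrist_force: [-0.2, -0.3, 2.6]
eef_pos: [604.8, 152.8, 52.0]
wrist_force: [-2.2, -0.1, 6.6]
```

```bash
{ python3 -m handwheel '0 0 0.2 0 1;-0.55 -0.2 0 0 1;-0.55 -0.2 0 0 1;-0.55 -0.19 0 0 1;0 0 0 0 1;0 0 -0.1 0 1;0 0 0 0 1'; python3 -m handwheel '0 0 -0.01 0 1;0 0 0 0 1';python3 -m handwheel '0 0 -0.01 0 1;0 0 0 0 1'; python3 -m handwheel '0 0 -0.01 0 1;0 0 0 0 1'; } | egrep 'pos|force: \['
```

```text
eef_pos: [539.2, 129.3, 55.3]
wrist_force: [-0.1, 0.2, -0.2]
eef_pos: [539.1, 129.3, 54.8]
wrist_force: [-0.9, 0.0, 0.5]
eef_pos: [538.8, 129.2, 54.5]
wrist_force: [0.3, -0.2, 0.4]
eef_pos: [538.6, 129.2, 54.1]
wrist_force: [-0.3, -0.6, -0.1]
```

```bash
{ python3 -m handwheel '0 0 -0.01 0 1;0 0 0 0 1'; python3 -m handwheel '0 0 -0.01 0 1;0 0 0 0 1';python3 -m handwheel '0 0 -0.01 0 1;0 0 0 0 1'; } | egrep 'pos|force: \['; python3 - <<'E'
import numpy as np
from scipy.optimize import minimize
# unilateral spring stand: z at corners (diag): p1 +R, p3 -R, p2/p4 on the other axis
R=113.;k=20.;W=29.4
def sol(delta,F,r):   # delta: screw p1 travel from even; returns z at r press pt on p1 axis, loads
    ofs=np.array([delta,0,0,0.]); X=np.array([[R,0],[0,-R],[-R,0],[0,R]])
    def en(q):
        c=np.maximum(0,ofs-(q[0]+X@q[1:]/R)); return .5*k*(c@c)+W*q[0]+F*(q[0]+q[1]*r/R)
    q=minimize(en,[0,0.01,0],method="BFGS",options=dict(gtol=1e-7)).x
    return q[0]+q[1]*r/R, k*np.maximum(0,ofs-(q[0]+X@q[1:]/R)),q[1]
for dl in (-5,-4,-3,-2.5,-2,-1.5,-1,-.5,0,.5,1,1.5,2):
    a=[sol(dl,5,70)[0],sol(dl,5,0)[0],sol(dl,5,-70)[0]]
    print(dl,"2zc-z1-z3=%.2f  z3-z1=%.2f"%(2*a[1]-a[0]-a[2],a[2]-a[0]),sol(dl,.001,0)[1].round(1))
E
```

```text
eef_pos: [538.6, 129.1, 53.8]
wrist_force: [-0.6, 0.6, -0.1]
eef_pos: [538.6, 129.1, 53.4]
wrist_force: [0.4, -0.6, -0.8]
eef_pos: [538.6, 129.2, 53.1]
wrist_force: [-0.6, -0.2, 0.2]
-5 2zc-z1-z3=2.16  z3-z1=3.10 [ 0.  14.7  0.  14.7]
-4 2zc-z1-z3=1.55  z3-z1=2.48 [ 0.  14.7  0.  14.7]
-3 2zc-z1-z3=0.93  z3-z1=1.86 [ 0.  14.7  0.  14.7]
-2.5 2zc-z1-z3=0.62  z3-z1=1.55 [ 0.  14.7  0.  14.7]
-2 2zc-z1-z3=0.31  z3-z1=1.24 [ 0.  14.7  0.  14.7]
-1.5 2zc-z1-z3=0.11  z3-z1=0.93 [ 0.  14.7  0.  14.7]
-1 2zc-z1-z3=0.10  z3-z1=0.62 [ 2.4 12.4  2.4 12.4]
-0.5 2zc-z1-z3=0.10  z3-z1=0.31 [4.9 9.9 4.9 9.9]
0 2zc-z1-z3=0.10  z3-z1=0.00 [7.4 7.4 7.4 7.4]
0.5 2zc-z1-z3=0.10  z3-z1=-0.31 [9.9 4.9 9.9 4.9]
1 2zc-z1-z3=0.10  z3-z1=-0.62 [12.4  2.4 12.4  2.4]
1.5 2zc-z1-z3=0.10  z3-z1=-0.93 [14.7  0.  14.7  0. ]
2 2zc-z1-z3=0.10  z3-z1=-1.24 [14.7  0.  14.7  0. ]
```

```bash
{ python3 -m handwheel '0 0 -0.005 0 1;0 0 0 0 1'; python3 -m handwheel '0 0 -0.005 0 1;0 0 0 0 1';python3 -m handwheel '0 0 -0.005 0 1;0 0 0 0 1'; python3 -m handwheel '0 0 -0.005 0 1;0 0 0 0 1'; python3 -m handwheel '0 0 -0.005 0 1;0 0 0 0 1'; } | egrep 'pos|force: \['
```

```text
eef_pos: [538.6, 129.2, 53.0]
wrist_force: [0.1, 0.3, 2.2]
eef_pos: [538.7, 129.2, 52.9]
wrist_force: [-1.6, -0.0, 4.1]
eef_pos: [538.7, 129.2, 52.9]
wrist_force: [-2.2, 0.2, 7.8]
eef_pos: [538.7, 129.2, 52.9]
wrist_force: [-3.3, -0.3, 9.0]
eef_pos: [538.7, 129.2, 52.8]
wrist_force: [-5.0, -2.3, 10.5]
```

```bash
{ python3 -m handwheel '0 0 0.9 0 0.4;0.2 0.05 0.9 0 0.4;0.8 0.3 0 0 0.4;0.8 0.3 0 0 0.4;0.8 0.3 0 0 0.4;0.06 0 -0.2 0 0.4;0 0 -0.6 0 0.4;0 0 -0.5 0 0.4;0 0 -0.08 0 0.4;0 0 0 0 0.4'; } | egrep 'pos|force: \[|gap|rot'
```

```text
eef_pos: [644.1, 166.9, 67.5]
eef_rot: [-3.139, 0.001, 1.578]
wrist_force: [-0.4, 0.1, 1.3]
finger_gap: 56.4
```

```bash
{ python3 -m handwheel '0.01 0 0.06 0 0.5;0 0 0 0 1;0 0 0 0 1;0 0 0 0 1;0 0 0 0 1' 12; python3 -m handwheel '0 0 0 1 1;0 0 0 1 1;0 0 0 1 1;0 0 0 1 1;0 0 0 1 1;0 0 0 1 1;0 0 0 1 1;0 0 0 1 1;0 0 0 1 1;0 0 0 1 1;0 0 0 1 1;0 0 0 1 1';python3 -m handwheel '0 0 0 1 1;0 0 0 1 1;0 0 0 1 1;0 0 0 1 1;0 0 0 1 1;0 0 0 1 1;0 0 0 0 1'; } | egrep 'pos|force: \[|gap|rot'
```

```text
eef_pos: [645.4, 167.3, 72.5]
eef_rot: [3.141, -0.0, 1.578]
wrist_force: [-4.5, -0.4, 6.4]
finger_gap: 34.7
eef_pos: [645.5, 167.2, 72.5]
eef_rot: [3.141, 0.001, 2.63]
wrist_force: [-3.6, -0.5, 6.4]
finger_gap: 34.2
eef_pos: [645.7, 167.1, 72.3]
eef_rot: [3.141, 0.001, -3.13]
wrist_force: [-1.3, -0.4, 6.2]
finger_gap: 34.8
```

```bash
{ python3 -m handwheel '0 0 0 0 0.4;0 0 0 0 0.4;0 0 0 0 0.4;0 0 0.5 0 0.4;0 0 0.7 0 0.4;-0.5 -0.2 0 0 0.6;-0.8 -0.3 0 0 1;-0.8 -0.3 0 0 1;-0.8 -0.3 0 0 1;-0.8 -0.3 -0.2 0 1;-0.6 -0.16 -0.5 0 1;0 0 -0.6 0 1' 12;python3 -m handwheel '0 0 -0.25 0 1;0 0 0 0 1;0 0 0 0 1'; python3 -m handwheel '0 0 -0.02 0 1;0 0 -0.02 0 1;0 0 0 0 1'; } | egrep 'pos|force: \[|gap|rot'
```

```text
eef_pos: [470.7, 104.0, 67.8]
eef_rot: [3.141, 0.001, -3.136]
wrist_force: [0.7, 0.1, 0.3]
finger_gap: 13.4
eef_pos: [474.0, 104.9, 57.5]
eef_rot: [-3.142, -0.0, -3.135]
wrist_force: [0.9, 0.1, 0.9]
finger_gap: 0.4
eef_pos: [473.9, 104.9, 56.1]
eef_rot: [3.141, 0.001, -3.134]
wrist_force: [-0.0, 0.2, 0.7]
finger_gap: 0.6
```

```bash
{ python3 -m handwheel '0 0 -0.03 0 1;0 0 0 0 1'; python3 -m handwheel '0 0 -0.02 0 1;0 0 0 0 1'; python3 -m handwheel '0 0 -0.01 0 1;0 0 0 0 1'; python3 -m handwheel '0 0 -0.005 0 1;0 0 0 0 1';  python3 -m handwheel '0 0 -0.005 0 1;0 0 0 0 1';  } | egrep 'pos|force: \['
```

```text
eef_pos: [473.5, 104.8, 54.5]
wrist_force: [0.6, -0.2, -0.6]
eef_pos: [473.5, 104.7, 53.8]
wrist_force: [-0.3, -0.0, 2.2]
eef_pos: [473.5, 104.8, 53.7]
wrist_force: [-2.7, -0.5, 6.7]
eef_pos: [473.5, 104.7, 53.6]
wrist_force: [-3.1, -0.4, 9.8]
eef_pos: [473.5, 104.8, 53.6]
wrist_force: [-5.8, -0.8, 11.2]
```

```bash
{ python3 -m handwheel '0 0 0.3 0 1;0.5 0.2 0 0 1;0.7 0.25 0 0 1;0.7 0.25 0 0 1;0.7 0.25 0 0 1;0.68 0.25 0 0 1;0 0 -0.15 0 1;0 0 -0.1 0 1;0 0 0 0 1;0 0 0 0 1';python3 -m handwheel '0 0 -0.015 0 1;0 0 0 0 1'; python3 -m handwheel '0 0 -0.015 0 1;0 0 0 0 1'; python3 -m handwheel '0 0 -0.015 0 1;0 0 0 0 1';  } | egrep 'pos|force: \['
```

```text
eef_pos: [603.7, 152.4, 54.5]
wrist_force: [-0.5, 0.2, 0.2]
eef_pos: [604.3, 152.6, 54.7]
wrist_force: [-0.4, -0.4, 0.1]
eef_pos: [604.5, 152.7, 53.9]
wrist_force: [-0.3, -0.8, 0.3]
eef_pos: [604.5, 152.7, 53.0]
wrist_force: [-1.1, 1.1, -0.3]
```

```bash
{ python3 -m handwheel '0 0 -0.02 0 1;0 0 0 0 1'; python3 -m handwheel '0 0 -0.015 0 1;0 0 0 0 1'; python3 -m handwheel '0 0 -0.01 0 1;0 0 0 0 1'; python3 -m handwheel '0 0 -0.01 0 1;0 0 0 0 1'; python3 -m handwheel '0 0 -0.006 0 1;0 0 0 0 1'; } | egrep 'pos|force: \['
```

```text
eef_pos: [604.5, 152.7, 52.1]
wrist_force: [-0.5, 1.0, -0.5]
eef_pos: [604.6, 152.7, 51.5]
wrist_force: [0.4, 0.1, -0.6]
eef_pos: [604.6, 152.8, 51.4]
wrist_force: [-0.0, 0.6, 0.9]
eef_pos: [604.7, 152.8, 51.2]
wrist_force: [-0.9, 0.0, 4.6]
eef_pos: [604.8, 152.8, 51.2]
wrist_force: [-1.2, -0.0, 6.1]
```

```bash
{ python3 -m handwheel '0 0 0.15 0 1;-0.55 -0.2 0 0 1;-0.55 -0.2 0 0 1;-0.55 -0.19 0 0 1;0 0 -0.08 0 1;0 0 0 0 1;0 0 0 0 1'; python3 -m handwheel '0 0 -0.01 0 1;0 0 0 0 1';python3 -m handwheel '0 0 -0.01 0 1;0 0 0 0 1'; python3 -m handwheel '0 0 -0.005 0 1;0 0 0 0 1';python3 -m handwheel '0 0 -0.005 0 1;0 0 0 0 1'; } | egrep 'pos|force: \['
```

```text
eef_pos: [539.3, 129.3, 53.7]
wrist_force: [-0.9, 0.7, 0.4]
eef_pos: [539.3, 129.3, 53.0]
wrist_force: [1.2, -0.1, 2.3]
eef_pos: [539.2, 129.3, 52.9]
wrist_force: [1.1, 0.1, 4.1]
eef_pos: [539.2, 129.3, 52.9]
wrist_force: [0.6, 0.2, 6.0]
eef_pos: [539.2, 129.3, 52.8]
wrist_force: [0.0, -0.1, 7.3]
```

```bash
{ python3 -m handwheel '0 0 0.9 0 0.4;0.2 0.05 0.9 0 0.4;0.8 0.3 0 0 0.4;0.8 0.3 0 0 0.4;0.8 0.3 0 0 0.4;0.05 0 -0.2 0 0.4;0 0 -0.6 0 0.4;0 0 -0.5 0 0.4;0 0 -0.06 0 0.4;0 0 0 0 0.5;0 0 0 0 0.5'; python3 -m handwheel '0 0 0 0 1;0 0 0 0 1;0 0 0 0 1;0 0 0 0 1;0 0 0 0 1' 12;} | egrep 'clock|pos|force: \[|gap|rot'
```

```text
clock: 23.87
eef_pos: [644.8, 167.2, 70.8]
eef_rot: [3.141, 0.001, -3.134]
wrist_force: [-0.6, 0.6, 0.2]
finger_gap: 47.8
clock: 24.28
eef_pos: [645.2, 167.1, 70.9]
eef_rot: [3.141, 0.002, -3.134]
wrist_force: [1.7, -0.8, 6.5]
finger_gap: 35.0
```

```bash
{ python3 -m handwheel '0 0 0 -1 1;0 0 0 -1 1;0 0 0 -1 1;0 0 0 -1 1;0 0 0 -1 1;0 0 0 -1 1;0 0 0 -1 1;0 0 0 -1 1;0 0 0 -1 1;0 0 0 -1 1;0 0 0 -1 1;0 0 0 -1 1' 12;python3 -m handwheel '0 0 0 -1 1;0 0 0 -1 1;0 0 0 -1 1;0 0 0 -1 1;0 0 0 -1 1;0 0 0 -1 1;0 0 0 -1 1;0 0 0 -1 1;0 0 0 -1 1;0 0 0 -1 1;0 0 0 -1 1;0 0 0 -1 1'; python3 -m handwheel '0 0 0 -1 1;0 0 0 -1 1;0 0 0 -1 1;0 0 0 -1 1;0 0 0 -1 1;0 0 0 -1 1;0 0 0 0 1'; } | egrep 'clock|pos|force: \[|gap|rot'
```

```text
clock: 25.28
eef_pos: [644.9, 167.3, 70.8]
eef_rot: [3.14, 0.0, 2.098]
wrist_force: [-0.6, -0.1, 7.5]
finger_gap: 34.9
clock: 26.28
eef_pos: [645.0, 167.2, 70.7]
eef_rot: [3.14, -0.001, 1.051]
wrist_force: [1.0, -0.7, 4.8]
finger_gap: 35.0
clock: 26.87
eef_pos: [645.1, 166.9, 70.5]
eef_rot: [3.141, -0.001, 0.527]
wrist_force: [2.0, -1.7, 4.6]
finger_gap: 34.9
```

```bash
{ python3 -m handwheel '0 0 0 0 0.4;0 0 0 0 0.4;0 0 0 0 0.4;0 0 0.5 0 0.4;0 0 0.6 0 0.4;-0.5 -0.2 0 0 0.6;-0.5 -0.16 0 0 1;0 0 0 0 1;0 0 0 0 1;0 0 -0.5 0 1;0 0 -0.6 0 1;0 0 -0.3 0 1' 12;python3 -m handwheel '0 0 -0.06 0 1;0 0 0 0 1;0 0 0 0 1'; python3 -m handwheel '0 0 -0.02 0 1;0 0 0 0 1';python3 -m handwheel '0 0 -0.015 0 1;0 0 0 0 1'; } | egrep 'pos|force: \[|gap'
```

```text
eef_pos: [604.2, 152.8, 55.1]
wrist_force: [0.2, 1.2, 0.0]
finger_gap: 13.2
eef_pos: [605.2, 152.9, 56.3]
wrist_force: [0.1, -1.2, 1.1]
finger_gap: 0.4
eef_pos: [605.0, 152.9, 55.5]
wrist_force: [-0.0, -0.9, 0.7]
finger_gap: 0.3
eef_pos: [604.7, 152.8, 54.4]
wrist_force: [1.2, -1.0, -0.2]
finger_gap: 0.5
```

```bash
{ python3 -m handwheel '0 0 -0.02 0 1;0 0 0 0 1'; python3 -m handwheel '0 0 -0.015 0 1;0 0 0 0 1';python3 -m handwheel '0 0 -0.01 0 1;0 0 0 0 1';python3 -m handwheel '0 0 -0.005 0 1;0 0 0 0 1'; } | egrep 'clock|pos|force: \['
```

```text
clock: 28.62
eef_pos: [604.6, 152.7, 53.2]
wrist_force: [0.2, -0.3, -0.0]
clock: 28.78
eef_pos: [604.6, 152.8, 52.7]
wrist_force: [-0.7, 0.0, 1.1]
clock: 28.95
eef_pos: [604.7, 152.8, 52.6]
wrist_force: [-1.9, -0.2, 3.6]
clock: 29.12
eef_pos: [604.7, 152.8, 52.5]
wrist_force: [-1.7, 0.2, 6.5]
```

```bash
{ python3 -m handwheel '0 0 0.1 0 1;-0.55 -0.2 0 0 1;-0.55 -0.2 0 0 1;-0.54 -0.19 0 0 1;0 0 -0.06 0 1;0 0 0 0 1;0 0 0 0 1'; python3 -m handwheel '0 0 -0.01 0 1;0 0 0 0 1';python3 -m handwheel '0 0 -0.005 0 1;0 0 0 0 1'; python3 -m handwheel '0 0 -0.005 0 1;0 0 0 0 1';python3 -m handwheel '0 0 -0.005 0 1;0 0 0 0 1'; python3 -c "
from cell import *
s=read_state();print(s['eef_pos'],s['wrist_force'])"; } | egrep 'pos|force: \[|^\['
```

```text
eef_pos: [539.7, 129.3, 53.9]
wrist_force: [0.6, -0.2, 0.2]
eef_pos: [539.8, 129.4, 53.2]
wrist_force: [0.6, 1.1, 0.6]
eef_pos: [539.6, 129.3, 53.2]
wrist_force: [1.4, 0.2, 1.4]
eef_pos: [539.5, 129.3, 53.1]
wrist_force: [2.8, 1.4, 2.8]
eef_pos: [539.5, 129.3, 53.1]
wrist_force: [3.1, 0.5, 6.6]
[539.51299943 129.30215214  53.10589506] [3.10448083 0.48811397 6.55623196]
```

```bash
{ python3 -m handwheel '0 0 0.9 0 0.4;0.2 0.05 0.9 0 0.4;0.8 0.3 0 0 0.4;0.8 0.3 0 0 0.4;0.8 0.3 0 0 0.4;0.04 0 -0.2 0 0.4;0 0 -0.6 0 0.4;0 0 -0.5 0 0.4;0 0 -0.06 0 0.4;0 0 0 0 0.5;0 0 0 0 0.5'; python3 -m handwheel '0 0 0 0 1;0 0 0 0 1;0 0 0 0 1;0 0 0 0 1;0 0 0 -1 1;0 0 0 -1 1;0 0 0 -1 1;0 0 0 0 1' 12;} | egrep 'clock|pos|force: \[|gap|rot'; python3 -c "
from cell import *
s=read_state();print(s['moment'])"
```

```text
clock: 31.28
eef_pos: [644.7, 167.1, 71.1]
eef_rot: [3.141, -0.0, 0.531]
wrist_force: [1.0, 0.5, 0.4]
finger_gap: 47.9
clock: 31.95
eef_pos: [645.2, 166.9, 71.4]
eef_rot: [3.141, -0.002, 0.264]
wrist_force: [-0.9, -1.4, 5.2]
finger_gap: 34.7
[-0.50790675  0.06865179 -0.0497808 ]
```

Release, then press p3's corner and hold about 5 N as the proof.

```bash
{ python3 -m handwheel '0 0 0 0 0.4;0 0 0 0 0.4;0 0 0 0 0.4;0 0 0.5 0 0.4;0 0 0.7 0 0.4;-0.5 -0.2 0 0 0.6;-0.8 -0.3 0 0 1;-0.8 -0.3 0 0 1;-0.8 -0.3 0 0 1;-0.8 -0.3 -0.2 0 1;-0.6 -0.16 -0.5 0 1;0 0 -0.6 0 1' 12;python3 -m handwheel '0 0 -0.25 0 1;0 0 0 0 1;0 0 0 0 1'; python3 -m handwheel '0 0 -0.03 0 1;0 0 -0.02 0 1;0 0 0 0 1';  } | egrep 'pos|force: \['
```

```text
eef_pos: [469.8, 104.1, 66.7]
wrist_force: [-1.5, -0.6, -0.7]
eef_pos: [473.2, 105.0, 56.5]
wrist_force: [-0.2, 0.4, 0.1]
eef_pos: [473.0, 104.9, 54.6]
wrist_force: [-0.9, 1.1, 0.7]
```

```bash
{ python3 -m handwheel '0 0 -0.015 0 1;0 0 0 0 1'; python3 -m handwheel '0 0 -0.01 0 1;0 0 0 0 1'; python3 -m handwheel '0 0 -0.005 0 1;0 0 0 0 1';  } | egrep 'pos|force: \['
```

```text
eef_pos: [472.7, 104.8, 53.8]
wrist_force: [-0.7, -0.3, 0.6]
eef_pos: [472.8, 104.8, 53.6]
wrist_force: [-2.0, -0.0, 4.5]
eef_pos: [472.8, 104.8, 53.5]
wrist_force: [-2.9, -0.5, 7.1]
```

```bash
{ python3 -m handwheel '0 0 0.3 0 1;0.5 0.2 0 0 1;0.7 0.25 0 0 1;0.7 0.25 0 0 1;0.7 0.25 0 0 1;0.7 0.25 0 0 1;0 0 -0.15 0 1;0 0 -0.06 0 1;0 0 0 0 1;0 0 0 0 1';python3 -m handwheel '0 0 -0.02 0 1;0 0 0 0 1'; python3 -m handwheel '0 0 -0.02 0 1;0 0 0 0 1'; python3 -m handwheel '0 0 -0.015 0 1;0 0 0 0 1'; } | egrep 'pos|force: \['
```

```text
eef_pos: [603.8, 152.5, 56.5]
wrist_force: [-0.1, -0.3, -1.2]
eef_pos: [604.3, 152.6, 56.2]
wrist_force: [-0.6, 0.2, -0.0]
eef_pos: [604.5, 152.7, 55.2]
wrist_force: [0.1, 0.5, -0.8]
eef_pos: [604.5, 152.7, 54.4]
wrist_force: [0.5, -0.2, -1.6]
```

```bash
{ python3 -m handwheel '0 0 -0.02 0 1;0 0 0 0 1'; python3 -m handwheel '0 0 -0.015 0 1;0 0 0 0 1'; python3 -m handwheel '0 0 -0.01 0 1;0 0 0 0 1'; python3 -m handwheel '0 0 -0.005 0 1;0 0 0 0 1;0 0 0 0 1;0 0 0 0 1;0 0 0 0 1;0 0 0 0 1;0 0 0 0 1'; } | egrep 'pos|force: \['
```

```text
eef_pos: [604.5, 152.7, 53.4]
wrist_force: [0.4, -0.2, -0.0]
eef_pos: [604.6, 152.8, 52.9]
wrist_force: [0.1, -0.6, -0.5]
eef_pos: [604.7, 152.8, 52.8]
wrist_force: [-2.0, -0.2, 2.2]
eef_pos: [604.7, 152.8, 52.7]
wrist_force: [-1.6, 0.4, 5.6]
```

```bash
python3 -m handwheel '0 0 0.3 0 1;0 0 0.8 0 1;0 0 0.8 0 1;-0.4 0 0.8 0 1;-0.8 0.4 0.4 0 1;-0.8 0.6 0 0 1;-0.8 0.8 0 0 1;-0.8 0.8 0 0 1;-0.4 0.8 0 0 1;0 0 0 0 1;0 0 0 0 1'; python3 - <<'E'
from cell import *
import cv2
p,d=camera("top"); cv2.imwrite("pics/end.png",p[90:310,100:440,::-1])
E
```

```text
clock: 37.28
eef_pos: [449.0, 284.8, 177.1]
eef_rot: [-3.142, -0.001, 0.272]
wrist_force: [0.8, -0.9, -0.0]
finger_gap: 0.7
finger_force: 0.0
```

View pics/end.png

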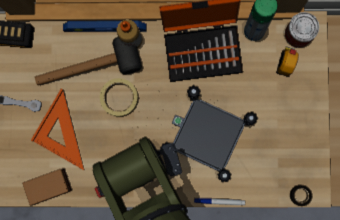

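The stand hasn't moved: its knobs are at (194,92), (250,118) and (224,175) in the crop, the same as at the start. Everything else in view is undisturbed and the arm is clear.

```bash
python3 -c "
from cell import *
print(sign_off())"
```

```text
the job is handed in; nothing more can be done
None
```

The backed-out screw was knob C (−x −y corner): I turned it down about 3.75 mm net, to an estimated 1.3 mm past first contact, and then pressed two opposite plate corners at 5–7 N with no rocking; the job is handed in, though even weight sharing is inferred from those presses rather than measured, I did not confirm absolute level, and one earlier probing press reached 28 N.

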